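Feel along the sprung pads of a curved support bar

TASK

Check the five sprung pads of the curved bar by running a fingertip along the row: start at the pad next to the raised stop block and go pad by pad to the plain end, dipping each about 5 mm of its 12 mm, one at a time, lightly and never to the bottom. Finish with the fingertips still on the last pad, holding it partly down with the other four back up. Grasp and lift nothing, and leave the bar and the loose parts where they are.

Things in the scene. Friction and masses are not known exactly. Their poses are not given: they have to be found in the camera images.
- spring_bar: Loose curved steel bar (about 3.5 kg), 52 mm wide, 32 mm high, about 320 mm long, with five sprung pads in a row on top, 50 mm apart on an arc of 150 mm radius about its own point (-150, 0) mm. Origin: underside, beneath the middle pad (pad 3). x points to the outer (convex) side of the curve, y along the row towards the stop block, z up.
- stop_block_top (a point): Centre of the top of the raised steel stop block fixed on the bar beyond pad 1 (52 x 20 mm, its top 60 mm above the bench, two screw heads 4 mm higher), 54 mm from pad 1 along the curve. The bar's other end is plain and rounded.
- pad_1_top (a point): Centre of the top of pad 1 (nearest the stop block: the row starts here). A shallow dome of 36 mm diameter, 16 mm proud of the bar when up (top 48 mm above the bench), falling about 8 mm from its centre to its edge at a slope under 30 degrees, so that a fingertip can slide across it. The point moves down with the pad.
- pad_1 (a joint): How far pad 1 is pressed down, in m: 0 is fully up, 0.012 is the bottom. A spring brings it back; about 1 N starts it, plus 0.6 N per mm (4 N at 5 mm, 8 N at the bottom).
- pad_2_top (a point): Centre of the top of pad 2 (number 2 counted from the stop block). A shallow dome of 36 mm diameter, 16 mm proud of the bar when up (top 48 mm above the bench), falling about 8 mm from its centre to its edge at a slope under 30 degrees, so that a fingertip can slide across it. The point moves down with the pad.
- pad_2 (a joint): How far pad 2 is pressed down, in m: 0 is fully up, 0.012 is the bottom. A spring brings it back; about 1 N starts it, plus 0.6 N per mm (4 N at 5 mm, 8 N at the bottom).
- pad_3_top (a point): Centre of the top of pad 3 (number 3 counted from the stop block). A shallow dome of 36 mm diameter, 16 mm proud of the bar when up (top 48 mm above the bench), falling about 8 mm from its centre to its edge at a slope under 30 degrees, so that a fingertip can slide across it. The point moves down with the pad.
- pad_3 (a joint): How far pad 3 is pressed down, in m: 0 is fully up, 0.012 is the bottom. A spring brings it back; about 1 N starts it, plus 0.6 N per mm (4 N at 5 mm, 8 N at the bottom).
- pad_4_top (a point): Centre of the top of pad 4 (number 4 counted from the stop block). A shallow dome of 36 mm diameter, 16 mm proud of the bar when up (top 48 mm above the bench), falling about 8 mm from its centre to its edge at a slope under 30 degrees, so that a fingertip can slide across it. The point moves down with the pad.
- pad_4 (a joint): How far pad 4 is pressed down, in m: 0 is fully up, 0.012 is the bottom. A spring brings it back; about 1 N starts it, plus 0.6 N per mm (4 N at 5 mm, 8 N at the bottom).
- pad_5_top (a point): Centre of the top of pad 5 (at the plain end: the row finishes here). A shallow dome of 36 mm diameter, 16 mm proud of the bar when up (top 48 mm above the bench), falling about 8 mm from its centre to its edge at a slope under 30 degrees, so that a fingertip can slide across it. The point moves down with the pad.
- pad_5 (a joint): How far pad 5 is pressed down, in m: 0 is fully up, 0.012 is the bottom. A spring brings it back; about 1 N starts it, plus 0.6 N per mm (4 N at 5 mm, 8 N at the bottom).
- carriage_0: Bystander: loose rail carriage, 27 x 45 x 14 mm, on the bench on the inner side of the curved bar. Origin: centre of its underside.
- star_knob_0: Bystander: loose black star knob standing on its head with its threaded stem up, 37 mm across, 54 mm high, on the outer side of the bar. Origin: centre of its underside.
- spare_pin_0: Bystander: loose locating pin, 12 mm diameter, 120 mm long along its own y, lying on the outer side of the bar. Origin: underside, at mid length.
- hex_key_1: Bystander: loose bent hex key lying flat, 33 x 103 x 7 mm. Origin: centre of its underside.
- tape_roll: Bystander: loose roll of tape lying flat, 66 mm diameter, 24 mm high. Origin: centre of its underside.

How it is judged:
By the outcome, as a careful person would: the job done as asked, in the order asked, and still so for the second after the job is handed in, while the arm keeps its last pose, push and grip.
It also fails if it takes over 42 s, if anything falls off the work surface, if the arm or the gripper's body presses on something with over 40 N, if the wrist force passes 120 N, or if a joint passes its speed limit or range.

ROBOT

A 6-joint arm with a two-finger parallel gripper is mounted at the origin on the work surface; the furniture and walls round the work are solid. World frame = base frame: x ahead of the robot, y to its left, z up, the work surface at z = 0. Lengths are in mm, angles in rad, forces in N, time in s.
With the tool pointing down it reaches from about 350 to 775 mm from the base axis. Payload 7.3 kg.
Tool frame: the origin (TCP) lies at the very end of the fingers, on their centre line; the grasp point (between the pads) lies 19 mm behind it (bot.grip_point_offset is the distance from the TCP to the grasp point, in mm); z points along the fingers, y is the line along which they close (so a half turn about z gives the same grasp; the last joint's range is limited). The gripper opens to 92 mm and grips with 3 to 60 N. Pads are 19 mm wide; open, the fingers measure 130 mm over their backs; the gripper's body (75 mm by 190 mm) begins 47 mm behind the grasp point.
Start: joints at [-1.307, 0.342, 1.524, -0, 1.275, -0.146], TCP at [209.197, -481.541, 226.741] pointing down, gripper open.
Joint ranges: [-2.53, 2.53], [-0.77, 2.02], [0.04, 2.7], [-1, 4.14], [0.28, 2.66], [-3.11, 3.11]. Speed limits (rad/s): [2.57, 2.57, 3.14, 3.14, 3.14, 3.14].

INTERFACE

Orientations are given as [roll, pitch, yaw] about the fixed x, y, z axes, in that order (R = Rz(yaw) Ry(pitch) Rx(roll)).
In Python, from plant import bot gives the robot as it stands. The module is installed in compiled form; this text tells all that it offers.
- The arm moves only by the shell command python3 -m jog 'ROWS' [OPENING]. ROWS is JSON, a list of rows, each a list of 6 numbers: the shift along the tool's x, y, z in mm, then the turn, a rotation vector about the tool's x, y, z in rad. In form: [[dx, dy, dz, rx, ry, rz], ...]. A call has 1 to 12 rows; each row shifts and turns the commanded pose from where the row before left it, along the tool's axes as they then stand; what a row does not reach is not made up. A row lasts 1/10 s, in which the tool goes at most 50 mm and 8.59 degrees, less where a joint would pass 70% of its speed; a pose out of reach is approached as far as the arm can. A call with a gripper value outside its range is refused whole. OPENING is the opening in per cent of the stroke, from 0 (shut) to 100 (fully open), set as the call begins (- or left out, the last holds). The fingers move at their own pace and stop on an object; the grip force is fixed at half the most. Time passes only in rows, so rows that do not move let the fingers close. It gives the time, the measured TCP pose, the force, the opening and the grip force at its end, in the units of the state.
- bot.get_obs(): the state, without advancing time (a new reading comes with each control period).
- bot.capture(name): name is "side" or "top"; returns the picture (480x640x3 uint8, red, green, blue); there is no depth.
- bot.camera_model(name): a dict with "fx", "fy", "cx", "cy" (pixels), "dist_coeffs" ([k1, k2, p1, p2, k3] as OpenCV has them; the pictures are not rectified), "position" and "orientation" of the camera in the world. Camera axes: x right, y down, z forward; pixel columns grow to the right and rows downward; lengths in mm; the calibration is good to about 2 mm. A picture is of the moment at which its call begins. camera_model takes no time and is no camera call.
- bot.close_job(): hands the job in; it is judged then, once.
Trained networks look in the newest picture that a camera, given by its name, has taken for a name from the list of things; names that differ only in an ending like _2 or _b are one class to them, and where a whole thing is asked for, a point or a joint stands for the part that bears it (a point fixed in the world has none). Each returns a list of dicts, best first, with "p" (0 to 1); they miss things now and then, are a little off and sometimes report something else, mostly with a low value. They report only what shows in the picture. A call takes as long as a camera call.
- bot.outline_of(target, camera): "mask" (480x640 bool, what is visible of it) and "pixel" ([column, row] in pixels, amid what is visible of it).
The state is a dict: "time": time; "joint_positions": joint angles; "dq": joint speeds; "tau": joint torques, N m; "tool_pos": TCP position; "tcp_rot": TCP orientation; "contact_force": force on the tool from outside, world axes, zero at the start; "moment": the same for the moment, N m; "grip_width": finger opening in mm; "finger_force": force on a finger pad.
Only numpy, scipy, OpenCV 4.12 (cv2) and the standard library are available. Lean on these libraries where they do the work, as an engineer would, in place of code of your own. Each camera call takes 0.05 s, during which the arm holds its last target. There are 200 camera calls.

## Working session

There is one attempt and no reset: what is moved stays moved. The work goes in short steps, Python scripts to look and compute and a shell command to move; the robot and the scene stay as the last step left them, time stands still between calls to the robot, and variables do not carry over. Pictures are saved under pics/ and viewed, at most 10 in all, crops included, and the job is handed in when it is done.

```bash
mkdir -p pics; python3 - <<'E'
from plant import bot
import cv2,numpy as np
for n in("top","side"):
    im=bot.capture(n); cv2.imwrite(f"pics/{n}0.png",im[:,:,::-1])
    m=bot.camera_model(n); print(n,m)
    for t in("pad_1_top","stop_block_top","spring_bar"):
        for d in bot.outline_of(t,n)[:6]:
            print(t,round(d["p"],2),np.round(d["pixel"],1),d["mask"].sum())
o=bot.get_obs();print({k:np.round(v,3).tolist() for k,v in o.items()})
E
```

```text
top {'fx': 487.57107053913546, 'fy': 487.57107053913546, 'cx': 314.7708223814965, 'cy': 244.2839059261314, 'dist_coeffs': array([0.01878819, 0.        , 0.        , 0.        , 0.        ]), 'position': array([497.99318439,  65.45745001, 930.60653056]), 'orientation': array([-3.03688466,  0.01828212, -1.59842572])}
pad_1_top 0.71 [421.4 240.2] 303
stop_block_top 0.89 [382.8 258.3] 5034
spring_bar 0.92 [384.5 259.6] 4895
spring_bar 0.17 [361.1 229.5] 341
side {'fx': 549.5720205257123, 'fy': 549.5720205257123, 'cx': 321.47649261833544, 'cy': 232.43362860803296, 'dist_coeffs': array([-0.05583277,  0.        ,  0.        ,  0.        ,  0.        ]), 'position': array([ 447.88248274, -685.82910039,  640.14924023]), 'orientation': array([-2.19978744,  0.00488286, -0.18341012])}
pad_1_top 0.69 [349.4 327.3] 386
stop_block_top 0.86 [326.1 324.9] 5916
{'time': 0.4, 'joint_positions': [-1.307, 0.342, 1.524, 0.0, 1.275, -0.146], 'dq': [0.0, -0.0, -0.001, 0.001, -0.001, 0.0], 'tau': [0.002, -43.071, -24.42, 0.072, 0.05, -0.0], 'tool_pos': [209.177, -481.48, 226.624], 'tcp_rot': [-3.141, -0.0, 0.41], 'contact_force': [0.337, -0.003, -0.162], 'moment': [0.043, 0.023, -0.016], 'finger_force': 0.0, 'grip_width': 91.995}
```

View pics/top0.png

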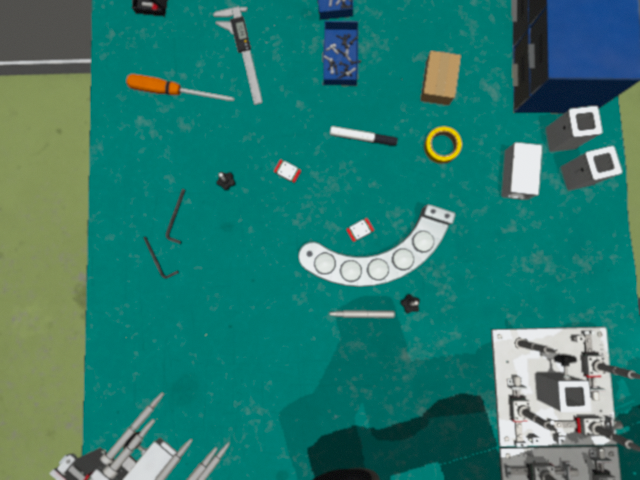

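View pics/side0.png

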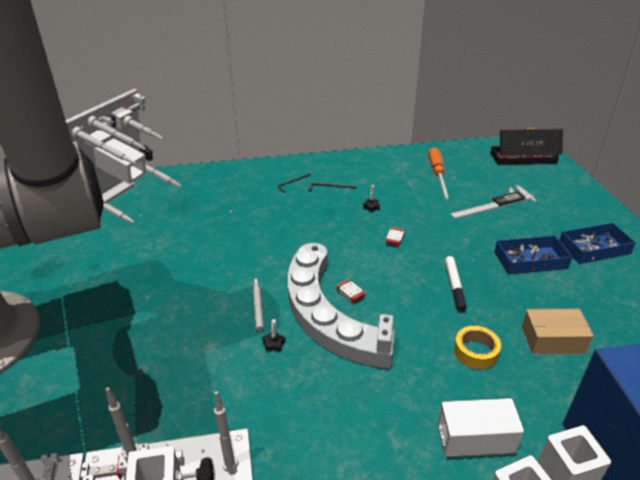

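Top view: pad 1 is at about (424,241), then (403,259), (377,270), (351,270), and pad 5 at (325,263). The stop block is at (438,214), the knob at (411,302), the pin at (362,314) and the carriage at (360,230). Side view: pads run from (349,327) to (307,257), with the stop block at (386,330).

```bash
cat > h.py <<'E'
from plant import bot
import cv2,numpy as np
from scipy.spatial.transform import Rotation as Ro
from scipy.optimize import least_squares
def proj(n,P):
    m=bot.camera_model(n); R=Ro.from_euler('xyz',m['orientation']).as_matrix()
    K=np.array([[m['fx'],0,m['cx']],[0,m['fy'],m['cy']],[0,0,1]])
    t=-R.T@m['position']
    return cv2.projectPoints(np.array(P,float).reshape(-1,1,3),cv2.Rodrigues(R.T)[0],t,K,m['dist_coeffs'])[0][:,0]
ANG=np.array([100,50,0,-50,-100])/150
def bar(x,y,a,th,z,r=150):  # world points at arc angles th
    l=np.c_[-150+r*np.cos(th),r*np.sin(th)]; c,s=np.cos(a),np.sin(a)
    return np.c_[x+l[:,0]*c-l[:,1]*s,y+l[:,0]*s+l[:,1]*c,np.full(len(th),z)]
E
python3 - <<'E'
from h import *
T=np.array([[424,241],[403,259],[377,270],[351,270],[325,263]],float)
S=np.array([[349,327],[324,314],[308,294],[303,274],[307,257]],float)
im=cv2.imread("pics/top0.png"); g=cv2.cvtColor(im,cv2.COLOR_BGR2GRAY)
# refine the top circles
x0,y0=285,195; up=cv2.resize(g[y0:300,x0:470],None,fx=4,fy=4,interpolation=cv2.INTER_CUBIC)
C=cv2.HoughCircles(up,cv2.HOUGH_GRADIENT_ALT,1,60,param1=150,param2=.5,minRadius=32,maxRadius=52)
if C is not None:
    for c in C[0]:
        p=(c[:2]-1.5)/4+[x0,y0]; d=np.hypot(*(T-p).T); i=d.argmin()
        print(p,c[2]/4,i,d[i])
        if d[i]<4:T[i]=p
for use in("T","S","TS"):
    def f(q):
        P=bar(*q,ANG,40); r=[]
        if "T" in use:r.append((proj("top",P)-T).ravel())
        if "S" in use:r.append((proj("side",P)-S).ravel())
        return np.concatenate(r)
    s=least_squares(f,[450,0,np.pi],loss='soft_l1'); print(use,s.x,np.round(f(s.x),1))
q=s.x; np.save("q.npy",q)
print(np.round(bar(*q,ANG,48),1),bar(*q,np.array([154/150]),60))
for n,(a,b,c,d) in dict(top=(285,195,470,330),side=(250,220,410,380)).items():
    im=cv2.resize(cv2.imread(f"pics/{n}0.png")[b:d,a:c],None,fx=4,fy=4,interpolation=cv2.INTER_CUBIC)
    def dr(P,col,cl=True): cv2.polylines(im,[np.int32(np.round((proj(n,P)-[a,b])*4+1.5))],cl,col,1)
    for p in bar(*q,ANG,40):
        w=np.linspace(0,6.28,40);dr(p+np.c_[18*np.cos(w),18*np.sin(w),0*w],(0,0,255))
    w=np.linspace(-130/150,164/150,40)
    for z in(0,32):
        for r in(124,176):dr(bar(*q,w,z,r),(255,0,0),False)
    w=np.array([144,164,164,144])/150
    P=np.r_[bar(*q,w[:2],60,124),bar(*q,w[2:],60,176)];dr(P,(0,255,0))
    cv2.imwrite(f"pics/{n}1.png",im)
E
```

```text
[402.875 258.625] 11.518237 1 0.39528470752104744
[350.125 270.375] 11.444342 3 0.9519716382329886
[324.625 262.875] 11.418682 4 0.39528470752104744
[378.375 269.375] 11.441776 2 1.5103807466993215
[423.125 241.375] 11.530142 0 0.9519716382329886
[402.875 258.625] 9.218815 1 0.0
[423.125 241.375] 9.220366 0 0.0
[378.375 269.375] 9.303231 2 0.0
[324.625 262.875] 9.234655 4 0.0
[350.125 270.375] 9.233849 3 0.0
T [ 543.07857411  -34.45304555 -103.48478741] [ 0.2 -0.2  0.2  0.3 -0.6 -0.2  0.4  0.1 -0.3  0. ]
S [543.38034208 -36.16223245   9.60981164] [ 0.3  0.9 -0.1 -1.1  0.   0.2 -0.3  0.5  0.2 -0.8]
TS [543.32384465 -35.00684309   3.32837102] [ 0.6 -0.3  0.5  0.2 -0.3 -0.4  0.7 -0.  -0.  -0.2  0.2  0.3 -0.2 -1.7
 -0.1 -0.3 -0.5  0.1 -0.1 -1.2]
[[ 592.1 -120.2   48. ]
 [ 560.6  -81.7   48. ]
 [ 543.3  -35.    48. ]
 [ 542.3   14.8   48. ]
 [ 557.7   62.1   48. ]] [[ 638.24586778 -147.67669529   60.        ]]
```

Both cameras agree to about 1 px, so this is good enough to set out. I'll shut the fingers, rise, cross, and then turn so the thin side lies along the row.

```bash
python3 -m jog '[[0,0,-20,0,0,0],[0,0,-40,0,0,0],[0,0,-30,0,0,0],[0,0,-10,0,0,0],[0,0,0,0,0,0]]' 0
python3 -m jog '[[20,-7,0,0,0,0],[40,-15,0,0,0,0],[45,-16,0,0,0,0],[45,-16,0,0,0,0],[45,-16,0,0,0,0],[45,-16,0,0,0,0],[45,-16,0,0,0,0],[45,-16,0,0,0,0],[45,-16,0,0,0,0],[45,-16,0,0,0,0],[45,-16,0,0,0,0],[30,-12,0,0,0,0]]'
```

```text
time: 0.9
tool_pos: [209.3, -482.0, 327.8]
tcp_rot: [3.139, 0.0, 0.41]
contact_force: [0.1, 0.2, -0.6]
grip_width: 56.8
finger_force: 0.0
time: 2.1
tool_pos: [593.5, -118.3, 323.8]
tcp_rot: [-3.139, 0.003, 0.412]
contact_force: [-0.0, -0.3, -0.7]
grip_width: 0.3
finger_force: 0.0
```

```bash
python3 -m jog '[[0,0,0,0,0,-0.14],[0,0,0,0,0,-0.14],[0,0,0,0,0,-0.14],[0,0,0,0,0,-0.14],[0,0,0,0,0,-0.14],[0,0,0,0,0,-0.14],[0,0,0,0,0,-0.14],[0,0,0,0,0,-0.14],[0,0,0,0,0,-0.14],[0,0,0,0,0,-0.14],[0,0,0,0,0,-0.14],[0,0,0,0,0,-0.14]]'
python3 -m jog '[[0,0,0,0,0,-0.14],[0,0,0,0,0,-0.14],[0,0,0,0,0,-0.05],[0,0,0,0,0,0],[0,0,0,0,0,0]]'
```

```text
time: 3.3
tool_pos: [591.7, -120.9, 324.1]
tcp_rot: [-3.139, -0.003, 2.096]
contact_force: [-0.4, 0.3, 0.3]
grip_width: 0.6
finger_force: 0.0
time: 3.8
tool_pos: [592.0, -121.0, 325.1]
tcp_rot: [-3.141, -0.002, 2.418]
contact_force: [-0.4, 0.2, -0.7]
grip_width: 0.4
finger_force: 0.0
```

```bash
python3 -m jog '[[0,0,15,0,0,0],[0,0,35,0,0,0],[0,0,40,0,0,0],[0,0,40,0,0,0],[0,0,40,0,0,0],[0,0,35,0,0,0],[0,0,30,0,0,0],[0,0,12,0,0,0],[0,0,0,0,0,0],[0,0,0,0,0,0]]'
python3 - <<'E'
from h import *
o=bot.get_obs();print(np.round(o['tool_pos'],1),np.round(o['contact_force'],2))
vis=[]
for n,(a,b,c,d) in dict(top=(320,170,480,310),side=(260,200,420,340)).items():
    im=bot.capture(n)[b:d,a:c,::-1]; im=cv2.resize(im,None,fx=2.5,fy=2.5,interpolation=cv2.INTER_CUBIC)
    t=(proj(n,o['tool_pos'])[0]-[a,b])*2.5; cv2.circle(im,tuple(int(v) for v in t),3,(0,0,255),1); vis.append(im)
cv2.imwrite("pics/p2.png",np.hstack(vis))
E
```

```text
time: 4.8
tool_pos: [593.1, -121.3, 80.8]
tcp_rot: [3.141, 0.002, 2.419]
contact_force: [-0.2, 0.5, -0.2]
grip_width: 0.2
finger_force: 0.0
[ 593.1 -121.3   80.8] [-0.21  0.54 -0.24]
```

View pics/p2.png

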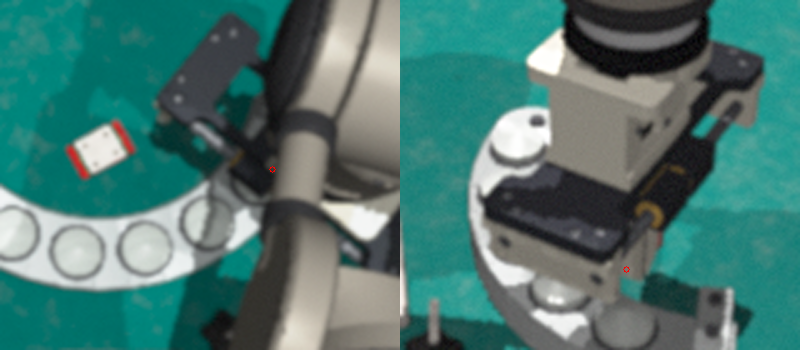

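The view shows the fingers shut above pad 1. The TCP is at about (626,269) in the right panel, with pad 1 directly below at (625,325) and clear of the stop block. Next is descending onto pad 1.

```bash
python3 -m jog '[[0.5,0,8,0,0,0],[0.5,0,10,0,0,0],[0.5,0,8,0,0,0],[0,0,4,0,0,0],[0,0,2,0,0,0],[0,0,2,0,0,0],[0,0,1,0,0,0],[0,0,0,0,0,0],[0,0,0,0,0,0]]'; python3 - <<'E'
from h import *
o=bot.get_obs();print(np.round(o['tool_pos'],1),np.round(o['contact_force'],2))
E
```

```text
time: 5.8
tool_pos: [591.2, -120.1, 45.0]
tcp_rot: [3.142, 0.0, 2.42]
contact_force: [-1.7, 0.6, 2.3]
grip_width: 0.1
finger_force: 1.3
[ 591.2 -120.1   45. ] [-1.71  0.63  2.35]
```

```bash
python3 -m jog '[[0,0,1,0,0,0],[0,0,1,0,0,0],[0,0,0,0,0,0],[0,0,0,0,0,0],[0,0,0,0,0,0]]'
```

```text
time: 6.3
tool_pos: [591.3, -120.1, 42.8]
tcp_rot: [3.142, 0.0, 2.42]
contact_force: [-0.8, 0.6, 2.9]
grip_width: 0.7
finger_force: 1.9
```

```bash
python3 -m jog '[[5,0.1,0,0,0,0.033],[5,0.1,0,0,0,0.033],[5,0.1,-1,0,0,0.033],[5,0.1,-1,0,0,0.033],[5,0.1,0,0,0,0.034],[0,0,0,0,0,0]]'
```

```text
time: 6.9
tool_pos: [573.6, -101.7, 44.4]
tcp_rot: [-3.141, -0.0, 2.254]
contact_force: [-0.2, 0.6, -0.4]
grip_width: 0.6
finger_force: 0.0
```

```bash
python3 -m jog '[[5,0.1,0,0,0,0.033],[5,0.1,0,0,0,0.033],[5,0.1,1,0,0,0.033],[5,0.1,1,0,0,0.033],[5,0.1,0,0,0,0.034],[0,0,0,0,0,0],[0,0,0,0,0,0],[0,0,0,0,0,0]]'
```

```text
time: 7.7
tool_pos: [560.6, -81.7, 43.0]
tcp_rot: [3.141, 0.001, 2.089]
contact_force: [1.9, -0.5, 3.6]
grip_width: 0.4
finger_force: 1.9
```

```bash
python3 -m jog '[[5,0.1,0,0,0,0.033],[5,0.1,0,0,0,0.033],[5,0.1,-1,0,0,0.033],[5,0.1,-1,0,0,0.033],[5,0.1,0,0,0,0.034],[0,0,0,0,0,0]]'; python3 -m jog '[[5,0.1,0,0,0,0.033],[5,0.1,0,0,0,0.033],[5,0.1,1,0,0,0.033],[5,0.1,1,0,0,0.033],[5,0.1,0,0,0,0.034],[0,0,0,0,0,0],[0,0,0,0,0,0],[0,0,0,0,0,0]]'
```

```text
time: 8.3
tool_pos: [548.6, -58.2, 44.1]
tcp_rot: [-3.14, -0.001, 1.923]
contact_force: [-0.3, -0.0, 0.3]
grip_width: 0.5
finger_force: 0.0
time: 9.1
tool_pos: [543.1, -34.8, 42.8]
tcp_rot: [3.141, 0.0, 1.757]
contact_force: [0.6, -0.9, 4.3]
grip_width: 0.7
finger_force: 1.9
```

```bash
python3 -m jog '[[5,0.1,0,0,0,0.033],[5,0.1,0,0,0,0.033],[5,0.1,-1,0,0,0.033],[5,0.1,-1,0,0,0.033],[5,0.1,0,0,0,0.034],[0,0,0,0,0,0]]'; python3 -m jog '[[5,0.1,0,0,0,0.033],[5,0.1,0,0,0,0.033],[5,0.1,1,0,0,0.033],[5,0.1,1,0,0,0.033],[5,0.1,0,0,0,0.034],[0,0,0,0,0,0],[0,0,0,0,0,0],[0,0,0,0,0,0]]'
python3 - <<'E'
from h import *
vis=[]
for n,(a,b,c,d) in dict(top=(290,180,450,320),side=(240,200,400,340)).items():
    vis.append(cv2.resize(bot.capture(n)[b:d,a:c,::-1],None,fx=2.5,fy=2.5,interpolation=cv2.INTER_CUBIC))
cv2.imwrite("pics/p3.png",np.hstack(vis))
E
```

```text
time: 9.7
tool_pos: [539.8, -9.3, 44.2]
tcp_rot: [-3.14, -0.0, 1.591]
contact_force: [0.3, -0.8, 0.5]
grip_width: 0.3
finger_force: 0.0
time: 10.5
tool_pos: [542.3, 15.0, 42.8]
tcp_rot: [3.141, -0.0, 1.425]
contact_force: [1.2, -0.2, 3.5]
grip_width: 0.3
finger_force: 2.0
```

View pics/p3.png

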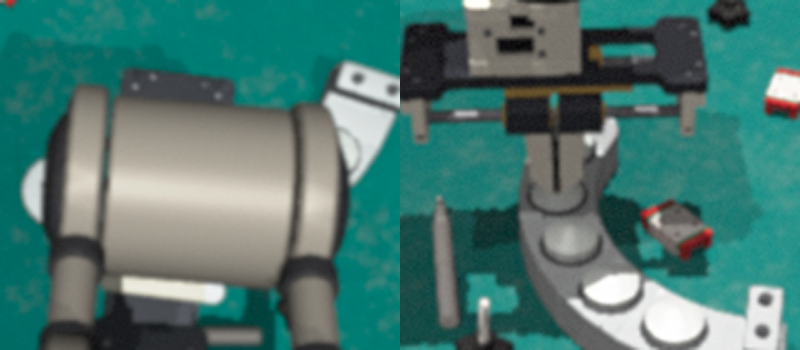

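In the right panel the shut fingertips are centred on pad 4 (557,192). Pads 3, 2 and 1 are back up, and the bar, carriage, pin and knob haven't moved. Pad 5 is next.

```bash
python3 -m jog '[[5,0.1,0,0,0,0.033],[5,0.1,0,0,0,0.033],[5,0.1,-1,0,0,0.033],[5,0.1,-1,0,0,0.033],[5,0.1,0,0,0,0.034],[0,0,0,0,0,0]]'; python3 -m jog '[[5,0.1,0,0,0,0.033],[5,0.1,0,0,0,0.033],[5,0.1,1,0,0,0.033],[5,0.1,1,0,0,0.033],[5,0.1,0,0,0,0.034],[0,0,0,0,0,0],[0,0,0,0,0,0],[0,0,0,0,0,0]]'
python3 - <<'E'
from h import *
a,b,c,d=240,180,400,340
cv2.imwrite("pics/p4.png",cv2.resize(bot.capture("side")[b:d,a:c,::-1],None,fx=3,fy=3,interpolation=cv2.INTER_CUBIC))
E
```

```text
time: 11.2
tool_pos: [547.4, 39.9, 44.2]
tcp_rot: [-3.14, 0.0, 1.258]
contact_force: [-0.6, 0.9, 0.2]
grip_width: 0.4
finger_force: 0.0
time: 12.0
tool_pos: [557.4, 62.4, 42.8]
tcp_rot: [-3.142, -0.0, 1.093]
contact_force: [-0.7, -0.3, 3.4]
grip_width: 0.6
finger_force: 2.0
```

View pics/p4.png

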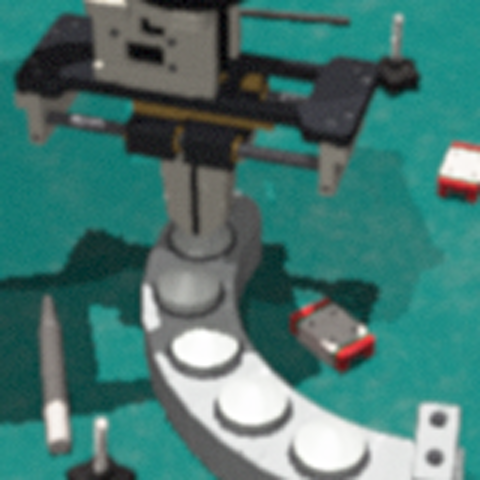

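The fingertips rest on pad 5 at (200,238), holding it partly down. The other four pads are up and everything else is where it was. I'm handing the job in.

```bash
python3 -c "
from plant import bot
print(bot.close_job())"
```

```text
the job is handed in; nothing more can be done
None
```

I ran the shut fingertips from pad 1 to pad 5, dipping each about 5 mm in turn with at most 4.3 N measured on a pad (readings taken at rest). I handed in at about 12 s of the 42 s limit, with pad 5 held partly down, the other four up, and the bar and nearby loose parts unmoved in the last picture.

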